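# Bleed an air manifold and hold a coupler on its tilted nipple

### The job

Bleed the air manifold: push its mushroom vent button down until it latches, then turn the button's head clockwise (seen from above) until it pops back up. Then pick up the coupler that stands on the trolley, press it squarely onto the manifold's tilted nipple until the sprung collar snaps down, and finish while still gripping the coupler and holding it pressed home against the spring; leave the strip pot and the dropper bottle standing where they are.

Things in the scene. Friction and masses are not known exactly. Their poses are not given: they have to be found in the camera images.
- manifold: fixed aluminium manifold block, foot plate 105 x 200 x 8 mm, block 85 x 180 mm, top face 40 mm above the trolley. Origin: centre of its underside. Its y axis runs along its length: the mushroom vent button stands on the +y end (55 mm from the middle), the tilted nipple on the -y end (55 mm from the middle). A brass end stub projects to 117 mm from the middle at +y, 23 mm up.
- vent_top (a point): centre of the crown of the mushroom vent button, 86.5 mm above the trolley when up; moves down with it. Black ridged round head, 38 mm across, 20 mm tall; its straight side runs from 4 to 17 mm below this point. Under it a stem 16 mm across and a housing up to 29 mm across (37 mm at its foot) whose top is 28.5 mm below this point when up. Grip the head across its side from above.
- vent_press (a joint): how far the mushroom head is down, m: 0 = up, about 0.0053 = latched down (stop between 0.0065 and 0.007). It resists with 1 N at first and up to about 5 N from 0.001 on, snaps over past 0.0033 and then stays down by itself at about 0.0053.
- vent_knob (a joint): turn of the mushroom head, rad, growing clockwise seen from above: 0 = rest, stop at 1.2. When the head is down, turning it drives it upward over a cam (about 5 mm per rad, beginning after about 0.2 rad); past about 0.65 to 0.8 rad the latch gives way and it springs up. A tight grip can hold it part-way until let go; when let go it turns back to 0 by itself (weak spring).
- nipple: fixed tilted nipple on the manifold. Origin: where its axis meets the block's top face; its z axis is the nipple's axis, pointing up and out, leaning 25 degrees from vertical toward the manifold's -y end (away from the vent button). Brass stem 12 mm across with a conical tip, ending 64 mm from the origin along z; steel boss 42 mm across below (up to 19 mm along z).
- nipple_tip (a point): centre of the nipple's tip, 64 mm along its axis (26 mm beyond the collar's face at rest)
- collar (a joint): how far the steel sprung collar round the nipple (33 mm across, 8 mm thick) is pushed down along the nipple's axis, m: 0 = out, 0.0065 to 0.009 = snapped home, hard stop at 0.010. It resists with about 3 N at first, peaks at about 7 N at 0.002, gives way (snaps) to about 4 N near 0.006, then rises from 7.5 N at 0.0065 to 10 N at the stop; home means more than 0.0055. It springs back out if let go.
- collar_top (a point): centre of the collar's face that the coupler's foot pushes on: 38 mm along the nipple's axis at rest, moving with the collar
- coupler: loose coupler standing upright, 99 mm tall, 0.1 to 0.2 kg. Origin: centre of its foot, z up along its axis. From the foot up: steel barrel 34 mm across, 38 mm tall, with a bore from below 16 mm across and 38 mm deep that goes over the nipple; steel shoulder 42 mm across from 38 to 46 mm; square grey grip 26 x 26 mm (sides along its x and y) from 46 to 92 mm, to be held by two opposite flats; low button on top. At rest on the nipple its foot meets the collar's face.
- strip_pot: loose strip pot with a black cap, 43 mm across, 87 mm tall; origin centre of its underside; leave it alone
- dropper_bottle: loose dark dropper bottle, 38 mm across, 103 mm tall; origin centre of its underside; leave it alone
There are look-alikes about, which are no part of the job. What is shaped like the coupler but blue or red is not meant.

How it is judged:
On the way, in this order (a step that is already met when the one before it is completed fails the run):
1. the mushroom button is pushed down and latched (more than 4.5 mm down) (value of joint vent_press above 0.0045 m), for 0.2 s.
2. its head is turned clockwise, by more than 0.4 rad (value of joint vent_knob above 0.4 rad).
3. with the button up again, the coupler is on the nipple, square to it, and the collar has snapped down (value of joint collar above 0.0055 m and angle between the z axis of coupler and the z axis of nipple, either way round below 0.14 rad and distance between coupler and collar_top below 0.005 m and value of joint vent_press below 0.0015 m), for 0.2 s.
At the end, for the whole second after the job is handed in: The gripper still holds the coupler (over 1 N) and presses it on the nipple with over 3 N: collar more than 5.5 mm down, coupler foot within 5 mm of the centre of the collar face, axes within 0.14 rad, vent button up (within 1.5 mm). The program ends while holding (all of step 3 and contact force between coupler and nipple above 3 N and contact force between the fingers and coupler above 1 N); the arm keeps its last pose, push and grip.
It fails at once if the strip pot is moved more than 40 mm or tipped (distance of strip_pot from where it was at the start of the episode above 0.04 m or angle between strip_pot's own z axis and vertical above 0.5 rad).
It fails at once if the dropper bottle is moved more than 40 mm or tipped (distance of dropper_bottle from where it was at the start of the episode above 0.04 m or angle between dropper_bottle's own z axis and vertical above 0.5 rad).
It also fails if it takes over 67 s, if anything falls off the work surface, if the arm or the gripper's body presses on something with over 40 N, if the wrist force passes 120 N, or if a joint passes its speed limit or range.

### The arm

A 6-joint arm with a two-finger parallel gripper is mounted at the origin on a cart in front of the work surface, level with it; the furniture and walls round the work are solid. World frame = base frame: x ahead of the robot, y to its left, z up, the work surface at z = 0. Lengths are in m, angles in rad, forces in N, time in s.
With the tool pointing down it reaches from about 0.375 to 0.975 m from the base axis. Payload 3.8 kg.
Tool frame: the origin (TCP) lies between the finger pads; the fingertips stand 17 mm ahead of it and the grasp point (between the pads) lies 2 mm behind it; y points along the fingers, z is the direction in which the jaws open and shut, and the axes are right-handed (so a half turn about y gives the same grasp; the last joint's range is limited). The gripper opens to 85 mm and grips with 20 to 120 N. Pads are 22 mm wide; open, the fingers measure 114 mm over their backs; the gripper's body (76 mm by 85 mm) begins 54 mm behind the grasp point. The pads swing forward as they close: fully open they stand 13 mm farther back than shut.
Start: joints at [1.083, 0.264, 1.604, -0, 1.274, -0.037], TCP at [0.294, 0.608, 0.248] pointing down, gripper open.
Joint ranges: [-2.63, 2.63], [-0.94, 2.18], [0.31, 2.57], [-1.31, 4.45], [0, 2.66], [-2.55, 2.55]. Speed limits (rad/s): [2.57, 2.57, 3.14, 3.14, 3.14, 3.14].

### API

Orientations are given as a rotation vector (axis times angle).
In Python, from workcell import bot, eyes, nets gives the robot as it stands. The module is installed in compiled form; this text tells all that it offers.
- The arm moves only by the tool jog_arm, never from a script. Its arguments are lists of equal length, an entry for each row: "turn": the turn, a rotation vector about the tool's x, y, z in rad, a list of three; "slide": the shift along the tool's x, y, z in mm, a list of three; "grip": the opening in per cent of the stroke, from 0 (shut) to 100 (fully open). A call has 1 to 5 rows; each row shifts and turns the commanded pose from where the row before left it, along the tool's axes as they then stand; what a row does not reach is not made up. A row lasts 1/10 s, in which the tool goes at most 50 mm and 8.59 degrees, less where a joint would pass 70% of its speed; a pose out of reach is approached as far as the arm can. A call with a gripper value outside its range is refused whole. The fingers move at their own pace and stop on an object; "newtons" is the grip in N (left out, the last holds). Time passes only in rows, so rows that do not move let the fingers close. It gives the time, the measured TCP pose, the force and the opening at its end, in the units of the state.
- bot.read_state(): the state, without advancing time (a new reading comes with each control period).
- eyes.read_camera(name): name is "scene" or "side" or "wrist"; returns a dict with "img" (480x640x3 uint8, red, green, blue), "depth" (480x640 float32, m along the optical axis (not along the pixel's ray), 0 where there is no reading), "intrinsics" (3x3 intrinsics, pixels), "distortion" ([k1, k2, p1, p2, k3] as OpenCV has them; the pictures are not rectified), "position" and "rotation" of the camera in the world. Camera axes: x right, y down, z forward; pixel columns grow to the right and rows downward; lengths in m; the calibration is good to about 2 mm. A picture is of the moment at which its call begins.
- bot.finish_job(): hands the job in, once; it reports no verdict.
Trained networks look in a picture, given as the dict that the camera call returned (one of the last four; its "shot" number tells which), for a name from the list of things; names that differ only in an ending like _2 or _b are one class to them, and where a whole thing is asked for, a point or a joint stands for the part that bears it (a point fixed in the world has none). Each returns a list of dicts, best first, with "conf" (0 to 1); they miss things now and then, are a little off and sometimes report something else, mostly with a low value. They report only what shows in the picture. A call takes as long as a camera call. They do not tell look-alikes from the thing itself.
- nets.search_frame(thing, picture): "xyz" ([x, y, z] in m, in the coordinates of the camera as it stood for that picture, good to about 4 mm: the middle of the surface that is visible of it).
The state is a dict: "time": time; "q": joint angles; "joint_vel": joint speeds; "joint_torque": joint torques, N m; "tool_pos": TCP position; "tcp_rot": TCP orientation; "wrist_force": force on the tool from outside, world axes, zero at the start; "torque": the same for the moment, N m; "width": opening from 0.0 (shut) to 1.0 (fully open).
Only numpy, scipy, OpenCV 4.12 (cv2) and the standard library are available. Lean on these libraries where they do the work, as an engineer would, in place of code of your own. Each camera call takes 0.05 s, during which the arm holds its last target.

## Working session

There is one attempt and no reset: what is moved stays moved. The work goes in short steps, Python scripts to look and compute and a tool call to move; the robot and the scene stay as the last step left them, time stands still between calls to the robot, and variables do not carry over. Pictures are saved under pics/ and viewed, and the job is handed in when it is done.

Besides the shell and the picture viewer there is one more tool, called after ">>>" as name(argument=value, ...), one argument or row to a line, values as JSON. jog_arm: Moves the arm, as the interface text tells. Its arguments: {"type":"object","properties":{"turn":{"type":"array"},"slide":{"type":"array"},"grip":{"type":"array"},"newtons":{"type":"number"}},"required":["turn","slide","grip"]}

```bash
mkdir -p pics; cat > h.py <<'E'
import numpy as np, cv2
from scipy.spatial.transform import Rotation as R
from workcell import bot, eyes, nets
def pose(c):
    r=np.array(c['rotation']); 
    M = r if r.shape==(3,3) else R.from_rotvec(r).as_matrix()
    return M, np.array(c['position'])
def w(c,p):
    M,t=pose(c); return M@np.array(p)+t
def cloud(c):
    d=c['depth']; K=c['intrinsics']; v,u=np.mgrid[0:480,0:640]
    pts=cv2.undistortPoints(np.stack([u.ravel(),v.ravel()],1).astype(np.float64)[:,None],np.array(K),np.array(c['distortion']))[:,0]
    z=d.ravel(); P=np.c_[pts*z[:,None],z]; M,t=pose(c)
    W=(P@M.T+t).reshape(480,640,3); W[d==0]=np.nan
    return W
def proj(c,p):
    M,t=pose(c); q=(np.array(p)-t)@M
    o,_=cv2.projectPoints(q.reshape(-1,1,3),np.zeros(3),np.zeros(3),np.array(c['intrinsics']),np.array(c['distortion'])); return o[:,0]
def save(c,n): cv2.imwrite('pics/'+n,c['img'][:,:,::-1])
E
python3 - <<'E'
from h import *
s=bot.read_state(); print(s)
for n in ['scene','side','wrist']:
    c=eyes.read_camera(n); save(c,n+'0.png'); print(n,c['position'],np.array(c['rotation']).shape)
    np.save('pics/%s0.npy'%n,cloud(c))
    for t in ['manifold','vent_top','nipple','nipple_tip','collar_top','coupler','strip_pot','dropper_bottle']:
        try:
            for r in nets.search_frame(t,c)[:4]: print(' ',t,round(r['conf'],2),np.round(w(c,r['xyz']),3),np.round(proj(c,w(c,r['xyz']))[0]))
        except Exception as e: print(t,e)
E
```

```text
{'time': 0.0, 'q': array([ 1.08311524e+00,  2.64786006e-01,  1.60542022e+00, -2.70317381e-05,
        1.27370014e+00, -3.68988222e-02]), 'joint_vel': array([-9.68148839e-05, -4.66851816e-04, -4.27920851e-04,  1.31504767e-03,
       -7.04793062e-04, -1.23631509e-03]), 'joint_torque': array([ 7.79479124e-04, -5.15101826e+01, -3.67318475e+01, -2.50191597e-04,
        1.29904700e-02, -1.09634345e-05]), 'tool_pos': array([0.29374978, 0.60693433, 0.2469149 ]), 'tcp_rot': array([-1.54398657,  0.35405796, -0.35314822]), 'wrist_force': array([-0.54413434, -0.33818695, -0.44219465]), 'torque': array([ 0.0145351 ,  0.01287206, -0.00107992]), 'width': 0.9994383736832857}
scene [0.02551257 0.35232617 0.63761577] (3,)
  manifold 0.75 [0.551 0.134 0.037] [235. 289.]
  manifold 0.28 [0.558 0.061 0.077] [264. 252.]
  vent_top 0.59 [0.578 0.177 0.085] [201. 273.]
  nipple 0.63 [0.564 0.062 0.061] [262. 258.]
  nipple_tip 0.83 [0.559 0.061 0.061] [264. 258.]
  collar_top 0.61 [0.558 0.059 0.077] [265. 252.]
  coupler 0.87 [ 0.406 -0.051  0.055] [366. 277.]
  coupler 0.71 [ 0.497 -0.109  0.049] [354. 24
[... 389 characters left out ...]
  nipple 0.8 [0.566 0.046 0.064] [323. 232.]
  nipple 0.7 [ 0.436 -0.318  0.045] [321. 345.]
  nipple_tip 0.63 [0.567 0.042 0.064] [324. 233.]
  nipple_tip 0.52 [0.58  0.164 0.081] [312. 205.]
  nipple_tip 0.41 [ 0.416 -0.171  0.055] [282. 296.]
  nipple_tip 0.25 [0.583 0.164 0.082] [313. 205.]
  collar_top 0.62 [0.562 0.045 0.074] [322. 228.]
  coupler 0.95 [ 0.499 -0.131  0.05 ] [320. 280.]
  coupler 0.77 [ 0.415 -0.172  0.056] [282. 296.]
  coupler 0.73 [ 0.412 -0.079  0.056] [267. 273.]
  coupler 0.71 [ 0.451 -0.002  0.07 ] [276. 247.]
  strip_pot 0.77 [ 0.526 -0.272  0.054] [365. 314.]
  dropper_bottle 0.59 [ 0.437 -0.319  0.048] [322. 344.]
wrist [0.22090425 0.64185716 0.37467926] (3,)
```

View pics/scene0.png

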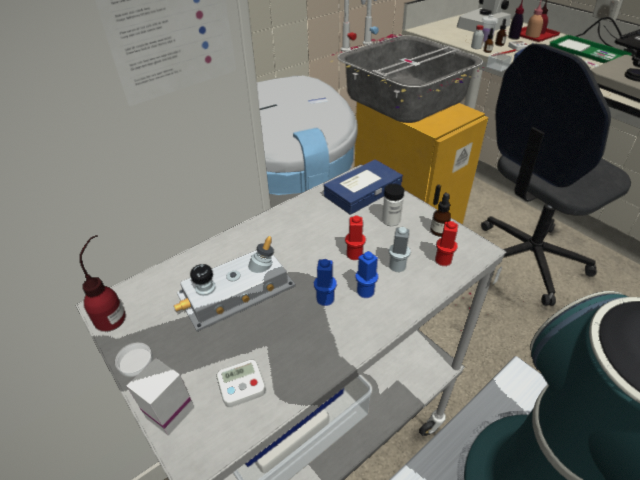

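View pics/side0.png

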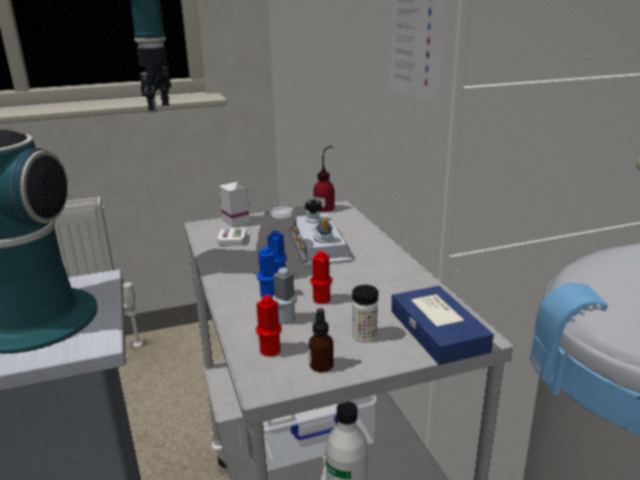

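```bash
python3 - <<'E'
import cv2
a=cv2.imread('pics/scene0.png')[180:340,180:440]; cv2.imwrite('pics/scene0c.png',cv2.resize(a,None,fx=3,fy=3,interpolation=2))
a=cv2.imread('pics/side0.png')[180:370,230:430]; cv2.imwrite('pics/side0c.png',cv2.resize(a,None,fx=3,fy=3,interpolation=2))
E
```

```text
(no output)
```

View pics/scene0c.png

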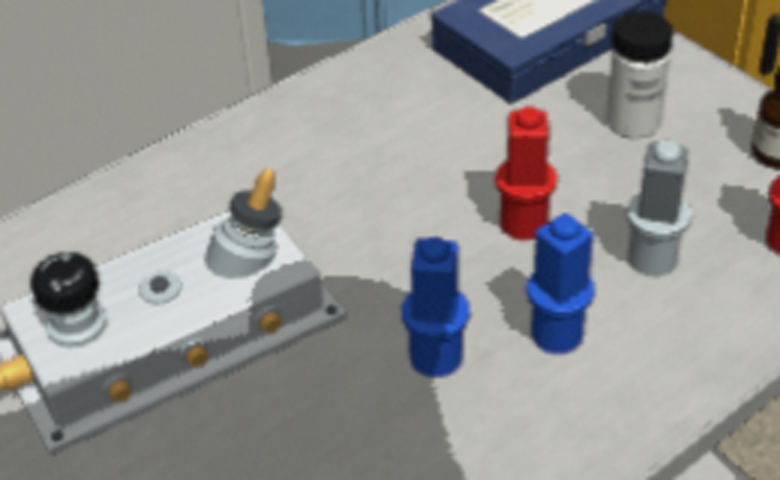

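View pics/side0c.png

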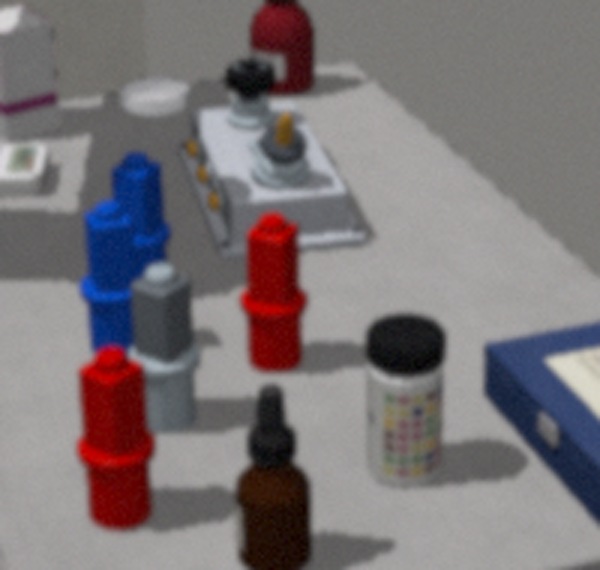

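Scene picture: the coupler look-alikes are blue (325,282), blue (367,275), red (355,237) and red (447,243). The grey one at (400,250) is the real coupler, in the side picture at (285,295). The vent button is at (202,277) and the nipple at (264,250). Next I'll measure with the depth clouds.

```bash
python3 - <<'E'
from h import *
for n in ['scene','side']:
    W=np.load('pics/%s0.npy'%n); print(n)
    P=W.reshape(-1,3); P=P[~np.isnan(P[:,0])]
    m=(P[:,0]>.35)&(P[:,0]<.7)&(P[:,1]>-.4)&(P[:,1]<.5); T=P[m&(abs(P[:,2])<.012)]; print('table z',np.median(T[:,2]))
    b=P[(P[:,0]>.48)&(P[:,0]<.68)&(P[:,1]>-.0)&(P[:,1]<.25)]
    t=b[(abs(b[:,2]-.04)<.005)]
    r=cv2.minAreaRect(t[:,:2].astype(np.float32)*1000); print('top',len(t),np.round(r[0]),np.round(r[1]),r[2],np.round(cv2.boxPoints(r)))
    v=b[(b[:,2]>.072)&(b[:,1]>.12)]; print('vent',len(v),v.mean(0),v.min(0),v.max(0))
    g=P[(abs(P[:,0]-.415)<.04)&(abs(P[:,1]+.16)<.045)]
    for lo,hi in [(.003,.035),(.038,.046),(.05,.09),(.092,.11)]:
        q=g[(g[:,2]>lo)&(g[:,2]<hi)]; print('coup',lo,len(q),np.round(q.mean(0),3),np.round(q.min(0),3),np.round(q.max(0),3))
    q=g[(g[:,2]>.05)&(g[:,2]<.09)]
    r=cv2.minAreaRect(q[:,:2].astype(np.float32)*1000); print(np.round(r[0]),np.round(r[1]),r[2])
from scipy.spatial.transform import Rotation as R
print(R.from_rotvec(bot.read_state()['tcp_rot']).as_matrix().round(3))
c=eyes.read_camera('wrist'); print(pose(c)[0].round(3)); M,t=pose(c)
s=bot.read_state();RT=R.from_rotvec(s['tcp_rot']).as_matrix(); print('cam in tool',RT.T@(t-s['tool_pos']), (RT.T@M).round(3)); print(c['intrinsics'])
E
```

```text
scene
table z 0.0003113510986786916
top 2523 [576. 122.] [180.  88.] 83.20645141601562 [[522.  37.]
 [609.  27.]
 [630. 206.]
 [543. 216.]]
vent 362 [0.57833449 0.17812809 0.08373053] [0.56417696 0.15763079 0.07244767] [0.60001764 0.19543814 0.08992993]
coup 0.003 186 [ 0.415 -0.148  0.019] [ 0.405 -0.201  0.003] [ 0.433 -0.141  0.035]
coup 0.038 103 [ 0.416 -0.15   0.044] [ 0.402 -0.176  0.038] [ 0.441 -0.138  0.046]
coup 0.05 215 [ 0.416 -0.149  0.071] [ 0.406 -0.175  0.05 ] [ 0.44 -0.14  0.09]
coup 0.092 73 [ 0.421 -0.156  0.096] [ 0.41  -0.17   0.092] [ 0.436 -0.144  0.1  ]
[ 422. -157.] [24. 28.] 35.334571838378906
side
table z -0.00024993814157947547
top 860 [577. 117.] [185.  85.] 82.53779602050781 [[523.  31.]
 [607.  20.]
 [631. 204.]
 [547. 215.]]
vent 151 [0.5820458  0.16427607 0.08181071] [0.56389085 0.15135709 0.07227395] [0.60328312 0.18752688 0.08887666]
coup 0.003 256 [ 0.422 -0.175  0.019] [ 0.408 -0.181  0.003] [ 0.438 -0.167  0.035]
coup 0.038 108 [ 0.423 -0.175  0.044] [ 0.406 -0.183  0.038] [ 0.443 -0.148  0.046]
coup 0.05 418 [ 0.421 -0.17   0.07 ] [ 0.406 -0.179  0.05 ] [ 0.44  -0.156  0.09 ]
coup 0.092 86 [ 0.422 -0.165  0.096] [ 0.409 -0.177  0.092] [ 0.436 -0.153  0.1  ]
[ 421. -169.] [21. 34.] 77.834716796875
[[ 0.9    0.     0.436]
 [-0.436  0.     0.9  ]
 [ 0.    -1.     0.   ]]
[[ 0.435  0.854  0.284]
 [ 0.9   -0.413 -0.137]
 [ 0.     0.315 -0.949]]
cam in tool [-0.08081903 -0.12635188 -0.00102815] [[-0.     0.949  0.315]
 [-0.    -0.315  0.949]
 [ 1.     0.     0.   ]]
[[398.81727318   0.         330.65115263]
 [  0.         398.81727318 241.55216661]
 [  0.           0.           1.        ]]
```

View pics/wrist0.png

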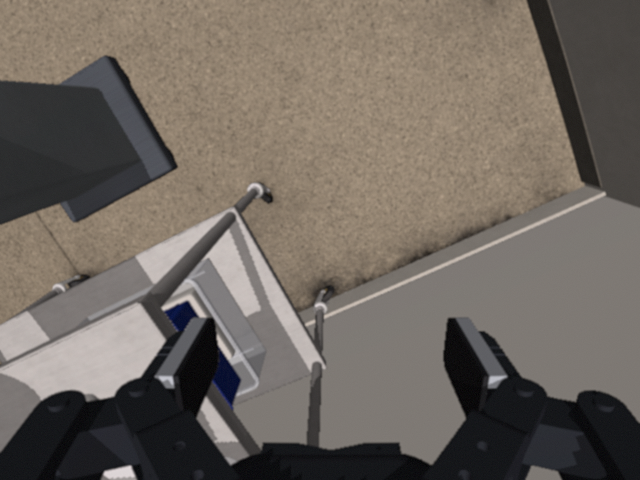

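```bash
python3 - <<'E'
from h import *
for n in ['scene','side']:
    W=np.load('pics/%s0.npy'%n); P=W.reshape(-1,3); P=P[~np.isnan(P[:,0])]
    m=(P[:,0]>.25)&(P[:,0]<.8)&(P[:,1]>-.45)&(P[:,1]<.55)&(P[:,2]>.07)&(P[:,2]<.4); Q=P[m]
    print(n)
    k={}
    for p in Q: k.setdefault((int(p[0]*20)/20,int(np.floor(p[1]*20))/20),[]).append(p[2])
    for a in sorted(k): 
        if len(k[a])>3: print(a,len(k[a]),round(max(k[a]),3))
E
```

```text
scene
(0.35, -0.3) 5 0.093
(0.35, -0.25) 241 0.1
(0.35, 0.3) 80 0.098
(0.35, 0.35) 18 0.096
(0.4, -0.35) 105 0.102
(0.4, -0.3) 43 0.097
(0.4, -0.2) 141 0.1
(0.4, -0.15) 95 0.093
(0.4, -0.1) 309 0.102
(0.4, -0.05) 28 0.099
(0.4, 0.0) 207 0.101
(0.4, 0.25) 9 0.096
(0.4, 0.3) 1260 0.099
(0.4, 0.35) 310 0.099
(0.45, -0.15) 158 0.1
(0.45, -0.05) 4 0.1
(0.45, 0.0) 57 0.101
(0.45, 0.3) 86 0.098
(0.5, -0.3) 113 0.09
(0.5, -0.25) 168 0.09
(0.5, -0.15) 69 0.101
(0.5, -0.1) 5 0.092
(0.55, -0.3) 4 0.088
(0.55, 0.0) 79 0.099
(0.55, 0.05) 127 0.092
(0.55, 0.15) 374 0.09
(0.6, 0.3) 110 0.099
(0.6, 0.35) 4 0.071
(0.65, 0.25) 6 0.175
(0.65, 0.3) 534 0.177
(0.65, 0.35) 87 0.101
(0.75, -0.1) 2695 0.4
(0.75, -0.05) 3512 0.4
(0.75, 0.0) 3830 0.4
(0.75, 0.05) 4162 0.4
(0.75, 0.1) 4495 0.4
(0.75, 0.15) 4924 0.4
(0.75, 0.2) 5296 0.4
(0.75, 0.25) 5665 0.4
(0.75, 0.3) 5827 0.4
(0.75, 0.35) 4029 0.357
(0.75, 0.4) 1913 0.241
(0.75, 0.45) 305 0.134
side
(0.25, 0.5) 221 0.35
(0.35, -0.3) 255 0.099
(0.35, -0.25) 161 0.1
(0.35, 0.3) 12 0.095
(0.4, -0.35) 268 0.104
(0.4, -0.2) 337 0.1
(0.4, -0.1) 267 0.102
(0.4, -0.05) 101 0.101
(0.4, 0.0) 36 0.1
(0.4, 0.25) 52 0.096
(0.4, 0.3) 283 0.097
(0.4, 0.35) 14 0.096
(0.45, -0.15) 139 0.101
(0.45, -0.05) 86 0.099
(0.45, 0.0) 24 0.1
(0.45, 0.3) 51 0.096
(0.5, -0.3) 397 0.09
(0.5, -0.25) 76 0.089
(0.5, -0.15) 150 0.1
(0.55, -0.3) 16 0.087
(0.55, 0.0) 103 0.099
(0.55, 0.05) 31 0.08
(0.55, 0.15) 161 0.089
(0.6, 0.15) 7 0.085
(0.6, 0.3) 16 0.099
(0.65, 0.3) 235 0.176
(0.75, -0.1) 4140 0.4
(0.75, -0.05) 2212 0.4
(0.75, 0.0) 1895 0.4
(0.75, 0.05) 1678 0.4
(0.75, 0.1) 1500 0.4
(0.75, 0.15) 1253 0.4
(0.75, 0.2) 1247 0.4
(0.75, 0.25) 1118 0.4
(0.75, 0.3) 1018 0.4
(0.75, 0.35) 938 0.4
(0.75, 0.4) 843 0.4
(0.75, 0.45) 802 0.4
(0.75, 0.5) 715 0.4
```

>>> jog_arm(
  turn=[
    [0,0,0],
    [0,0,0],
    [0,0,0],
    [0,0,0],
    [0,0,0],
  ],
  slide=[
    [40,0,-24],
    [40,0,-24],
    [40,0,-24],
    [40,0,-24],
    [40,0,-24],
  ],
  grip=[100,100,100,100,100],
  newtons=60,
)

```text
time: 1.9
tool_pos: [0.4225, 0.4109, 0.2485]
tcp_rot: [-1.541, 0.353, -0.353]
wrist_force: [0.0, 0.3, -0.4]
width: 1.0
```

>>> jog_arm(
  turn=[
    [0,0,0],
    [0,0,0],
    [0,0,0],
    [0,0,0],
    [0,0,0],
  ],
  slide=[
    [40,5,-27],
    [40,5,-27],
    [40,5,-27],
    [40,5,-27],
    [40,5,-27],
  ],
  grip=[100,100,100,100,100],
)

```text
time: 2.4
tool_pos: [0.5438, 0.202, 0.2235]
tcp_rot: [-1.541, 0.353, -0.354]
wrist_force: [0.2, 1.0, -0.6]
width: 1.002
```

```bash
python3 - <<'E'
from h import *
s=bot.read_state(); print(s['q'].round(3),s['tool_pos'],s['time'])
c=eyes.read_camera('wrist'); save(c,'wrist1.png'); np.save('pics/w1.npy',cloud(c)); M,t=pose(c); print(t)
for n in ['vent_top','nipple_tip','collar_top']:
    for r in nets.search_frame(n,c)[:3]: print(' ',n,round(r['conf'],2),np.round(w(c,r['xyz']),4),np.round(proj(c,w(c,r['xyz']))[0]))
P=cloud(c).reshape(-1,3); P=P[~np.isnan(P[:,0])]
b=P[(P[:,0]>.48)&(P[:,0]<.68)&(P[:,1]>-.02)&(P[:,1]<.25)]
t=b[(abs(b[:,2]-.04)<.004)]
r=cv2.minAreaRect(t[:,:2].astype(np.float32)*1000); print('top',len(t),np.median(t[:,2]),np.round(r[0],1),np.round(r[1],1),r[2])
v=b[(b[:,2]>.070)&(b[:,1]>.13)]; r=cv2.minEnclosingCircle(v[:,:2].astype(np.float32)*1000); print(r,v[:,2].max(),np.percentile(v[:,2],95))
E
```

```text
[ 0.313  0.102  1.84   0.     1.198 -0.807] [0.5438227  0.20199959 0.22348032] 2.4
[0.47052999 0.23623802 0.34978199]
  vent_top 0.75 [0.5851 0.1765 0.0857] [325. 295.]
  nipple_tip 0.7 [0.5631 0.0656 0.0601] [192. 312.]
  nipple_tip 0.39 [0.5597 0.0496 0.0737] [168. 325.]
  collar_top 0.91 [0.5601 0.0506 0.0778] [167. 327.]
top 13126 0.04071303055687461 [577.8 118.6] [179.7  85.4] 82.76774597167969
((540.967041015625, 192.16819763183594), 67.15316772460938) 0.2971131417495985 0.29349023070050856
```

View pics/wrist1.png

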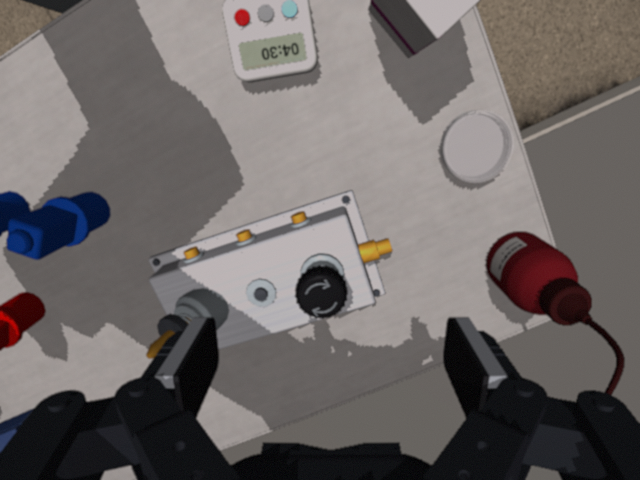

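```bash
python3 - <<'E'
from h import *
W=np.load('pics/w1.npy');P=W.reshape(-1,3); P=P[~np.isnan(P[:,0])]
b=P[(P[:,0]>.48)&(P[:,0]<.68)&(P[:,1]>-.02)&(P[:,1]<.25)&(P[:,2]<.1)]
for lo in (.07,.08,.083,.085): 
    v=b[(b[:,2]>lo)&(b[:,1]>.14)&(b[:,0]>.55)]; r=cv2.minEnclosingCircle(v[:,:2].astype(np.float32)*1000); print(lo,len(v),r,v.mean(0),v[:,2].max())
v=b[(b[:,2]>.06)&(b[:,1]<.1)&(b[:,0]>.54)]; print(v.mean(0),len(v), v[v[:,2].argmax()])
E
```

```text
0.07 2190 ((584.6546630859375, 172.80101013183594), 19.985698699951172) [0.58162795 0.17468451 0.08504825] 0.09021374543584598
0.08 1960 ((584.6546630859375, 172.80101013183594), 19.985698699951172) [0.58281465 0.17409601 0.08615536] 0.09021374543584598
0.083 1833 ((584.5956420898438, 173.0771942138672), 19.53573989868164) [0.58327988 0.17375967 0.08646504] 0.09021374543584598
0.085 1609 ((583.8536987304688, 173.15196228027344), 18.551319122314453) [0.58401266 0.17345512 0.08679996] 0.09021374543584598
[0.56232146 0.05403878 0.07651969] 969 [0.56760831 0.03889314 0.09956064]
```

>>> jog_arm(
  turn=[
    [0,0,0],
    [0,0,0],
    [0,0,0],
    [0,0,0],
    [0,0,0],
  ],
  slide=[
    [49,0,-8],
    [0,45,0],
    [0,45,0],
    [0,30,0],
    [0,0,0],
  ],
  grip=[100,100,100,100,100],
)

```text
time: 3.1
tool_pos: [0.5786, 0.1758, 0.0978]
tcp_rot: [-1.547, 0.36, -0.344]
wrist_force: [-0.6, 0.1, -0.1]
width: 1.002
```

```bash
python3 - <<'E'
from h import *
s=bot.read_state(); print(s['tool_pos'],R.from_rotvec(s['tcp_rot']).as_matrix().round(3))
c=eyes.read_camera('wrist'); save(c,'wrist2.png'); 
P=cloud(c).reshape(-1,3); P=P[~np.isnan(P[:,0])]
v=P[(P[:,2]>.075)&(P[:,2]<.092)&(np.hypot(P[:,0]-.5845,P[:,1]-.173)<.024)];print(len(v),cv2.minEnclosingCircle(v[:,:2].astype(np.float32)*1000),np.percentile(v[:,2],[50,95]))
E
```

```text
[0.57861295 0.17580423 0.09778814] [[ 0.901 -0.011  0.434]
 [-0.434 -0.002  0.901]
 [-0.009 -1.    -0.007]]
6722 ((584.8380126953125, 172.8140106201172), 20.096906661987305) [0.08649744 0.08798035]
```

View pics/wrist2.png

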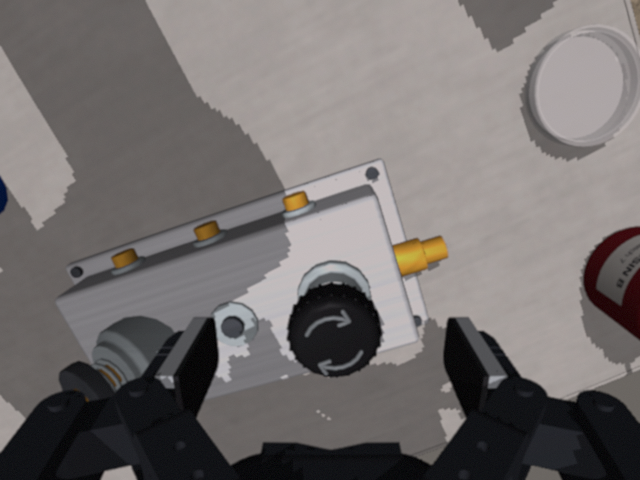

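>>> jog_arm(
  turn=[
    [0,0,0],
    [0,0,0],
  ],
  slide=[
    [0,0,0],
    [0,0,0],
  ],
  grip=[100,100],
)

```text
time: 3.35
tool_pos: [0.5856, 0.1765, 0.1064]
tcp_rot: [-1.539, 0.349, -0.356]
wrist_force: [0.2, -0.4, 0.2]
width: 1.0
```

>>> jog_arm(
  turn=[
    [0,0,0],
    [0,0,0],
    [0,0,0],
    [0,0,0],
  ],
  slide=[
    [0.5,0,-3.5],
    [0,22,0],
    [0,0,0],
    [0,0,0],
  ],
  grip=[100,100,100,100],
)

```text
time: 3.75
tool_pos: [0.5825, 0.1716, 0.0818]
tcp_rot: [-1.542, 0.354, -0.354]
wrist_force: [-0.3, 0.3, -0.4]
width: 0.994
```

>>> jog_arm(
  turn=[
    [0,0,0],
    [0,0,0],
    [0,0,0],
    [0,0,0],
    [0,0,0],
  ],
  slide=[
    [1,0,1.5],
    [0,0,0],
    [0,0,0],
    [0,0,0],
    [0,0,0],
  ],
  grip=[30,30,30,30,30],
  newtons=40,
)

```text
time: 4.25
tool_pos: [0.5849, 0.1734, 0.0819]
tcp_rot: [-1.54, 0.352, -0.355]
wrist_force: [2.1, 2.6, 0.3]
width: 0.417
```

>>> jog_arm(
  turn=[
    [0,0,0],
    [0,0,0],
    [0,0,0],
    [0,0,0],
  ],
  slide=[
    [0,0,0],
    [0,0,0],
    [0,0,0],
    [0,0,0],
  ],
  grip=[30,30,30,30],
)

```text
time: 4.65
tool_pos: [0.5849, 0.1734, 0.0817]
tcp_rot: [-1.54, 0.352, -0.355]
wrist_force: [3.1, 5.2, 0.3]
width: 0.424
```

>>> jog_arm(
  turn=[
    [0,0,0],
    [0,0,0],
    [0,0,0],
    [0,0,0],
    [0,0,0],
  ],
  slide=[
    [0,2,0.5],
    [0,2,0],
    [0,2.2,0],
    [0,0,0],
    [0,0,0],
  ],
  grip=[30,30,30,30,30],
)

```text
time: 5.15
tool_pos: [0.5849, 0.1735, 0.0759]
tcp_rot: [-1.541, 0.353, -0.354]
wrist_force: [0.5, 3.3, 5.9]
width: 0.419
```

>>> jog_arm(
  turn=[
    [0,0,0],
    [0,0.14,0],
    [0,0.14,0],
    [0,0.14,0],
    [0,0.14,0],
  ],
  slide=[
    [0,0,0],
    [0,0,0],
    [0,-0.5,0],
    [0,-0.7,0],
    [0,-0.7,0],
  ],
  grip=[30,30,30,30,30],
)

```text
time: 5.65
tool_pos: [0.5849, 0.1737, 0.0783]
tcp_rot: [-1.421, 0.791, -0.792]
wrist_force: [0.0, 5.0, 8.3]
width: 0.419
```

>>> jog_arm(
  turn=[
    [0,0.14,0],
    [0,0.14,0],
    [0,0.12,0],
    [0,0,0],
    [0,0,0],
  ],
  slide=[
    [0,-0.7,0],
    [0,-0.7,0],
    [0,-0.7,0],
    [0,0,0],
    [0,0,0],
  ],
  grip=[30,30,30,30,30],
)

```text
time: 6.15
tool_pos: [0.5849, 0.1738, 0.0804]
tcp_rot: [-1.279, 1.09, -1.09]
wrist_force: [-0.1, 5.2, 8.2]
width: 0.418
```

>>> jog_arm(
  turn=[
    [0,0,0],
    [0,0,0],
    [0,0,0],
    [0,0,0],
    [0,0,0],
  ],
  slide=[
    [0,0,0],
    [0,0,0],
    [0,0,0],
    [0,0,0],
    [0,-40,0],
  ],
  grip=[100,100,100,100,100],
)

```text
time: 6.65
tool_pos: [0.5788, 0.1715, 0.1125]
tcp_rot: [-1.293, 1.099, -1.086]
wrist_force: [-0.2, 0.0, -0.8]
width: 1.002
```

>>> jog_arm(
  turn=[
    [0,0,0],
    [0,0,0],
    [0,0,0],
  ],
  slide=[
    [0,-40,0],
    [0,-40,0],
    [0,0,0],
  ],
  grip=[100,100,100],
)

```text
time: 6.95
tool_pos: [0.5885, 0.1741, 0.2065]
tcp_rot: [-1.271, 1.083, -1.095]
wrist_force: [1.1, 0.1, 0.2]
width: 1.002
```

```bash
python3 - <<'E'
from h import *
s=bot.read_state(); print(s['time'],s['q'].round(3),s['tool_pos'],R.from_rotvec(s['tcp_rot']).as_matrix().round(3))
c=eyes.read_camera('wrist'); save(c,'wrist3.png'); np.save('pics/w3.npy',cloud(c))
P=cloud(c).reshape(-1,3); P=P[~np.isnan(P[:,0])]
v=P[(P[:,2]>.07)&(P[:,2]<.095)&(np.hypot(P[:,0]-.5845,P[:,1]-.173)<.024)];print(len(v),cv2.minEnclosingCircle(v[:,:2].astype(np.float32)*1000),np.percentile(v[:,2],[50,95]))
v=P[(P[:,2]>.039)&(P[:,2]<.043)&(np.hypot(P[:,0]-.5778,P[:,1]-.1186)<.05)];print('blk',np.median(v[:,2]))
E
```

```text
6.95 [ 0.247  0.171  1.795 -0.     1.164  0.087] [0.5884755  0.17405183 0.2064543 ] [[ 0.159  0.012  0.987]
 [-0.987  0.003  0.159]
 [-0.001 -1.     0.012]]
2711 ((584.9273071289062, 173.11936950683594), 19.927902221679688) [0.08647241 0.08803039]
blk 0.04073978654074509
```

View pics/wrist3.png

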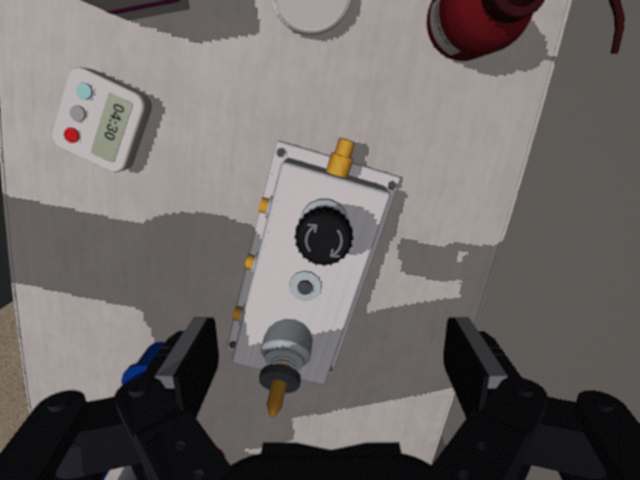

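The button's crown reads 86.5 mm again, so it is up, with the head centred at (323,235) in the picture. Next I'll check the nipple model against the cloud.

```bash
python3 - <<'E'
from h import *
from scipy.optimize import least_squares
def fr(p):
    th=np.radians(82.77)
    ey=np.array([np.cos(th),np.sin(th),0]);ex=np.array([ey[1],-ey[0],0]);a=np.cos(np.radians(25))*np.array([0,0,1])-np.sin(np.radians(25))*ey
    o=np.array([.5778,.1186,.04])-.055*ey
    return o,ex,np.cross(a,ex),a
o,ex,by,a=fr(0); print('o',o,'axis',a,'tip',o+.064*a,'collar',o+.038*a)
for n in ['w3','w1','scene0','side0']:
    P=np.load('pics/%s.npy'%n).reshape(-1,3);P=P[~np.isnan(P[:,0])]
    P=P[np.linalg.norm(P-(o+.035*a),axis=1)<.05]
    L=(P-o)@np.c_[ex,by,a]; r=np.hypot(L[:,0],L[:,1])
    sel=[(L[:,2]>.042)&(L[:,2]<.058)&(r<.012),(L[:,2]>.031)&(L[:,2]<.037)&(r<.022)&(r>.010),(L[:,2]>.006)&(L[:,2]<.017)&(r<.026)]
    rad=[.006,.0165,.021]
    cs=[]
    for s,R0 in zip(sel,rad):
        Q=L[s]
        if len(Q)<6: print(n,'few',len(Q)); continue
        f=least_squares(lambda p:np.hypot(Q[:,0]-p[0],Q[:,1]-p[1])-R0,[0,0],loss='soft_l1',f_scale=.001)
        print(n,len(Q),R0,'offset(ex,by) mm',(f.x*1000).round(1),'rms',round(1000*np.sqrt(np.mean(f.fun**2)),2))
    s=(r<.0155)&(r>.008)&(abs(L[:,2]-.038)<.004); print('  face z',np.median(L[s,2]) if s.sum() else None,s.sum(),'tip max',np.sort(L[r<.006,2])[-5:])
E
```

```text
o [0.5708781  0.06403731 0.04      ] axis [-0.05318764 -0.419258    0.90630779] tip [0.56747409 0.0372048  0.0980037 ] collar [0.56885697 0.0481055  0.0744397 ]
w3 330 0.006 offset(ex,by) mm [0.4 0. ] rms 0.61
w3 278 0.0165 offset(ex,by) mm [ 0.3 -0.2] rms 0.6
w3 830 0.021 offset(ex,by) mm [ 0.1 -1.5] rms 1.96
  face z 0.03881082069816527 380 tip max [0.06486178 0.06498555 0.06502472 0.06509784 0.06544758]
w1 157 0.006 offset(ex,by) mm [0.4 0.1] rms 0.64
w1 148 0.0165 offset(ex,by) mm [0.4 0. ] rms 0.54
w1 641 0.021 offset(ex,by) mm [ 0.9 -1.2] rms 1.95
  face z 0.038638223749038164 220 tip max [0.06469608 0.06471252 0.06493296 0.06494312 0.06512073]
scene0 52 0.006 offset(ex,by) mm [-0.5  2.1] rms 1.02
scene0 67 0.0165 offset(ex,by) mm [-0.6  2.1] rms 1.66
scene0 191 0.021 offset(ex,by) mm [ 0.3 -0. ] rms 2.43
  face z 0.03768488334113545 69 tip max [0.06163705 0.06210409 0.06295458 0.06322338 0.06431471]
side0 33 0.006 offset(ex,by) mm [0.1 1. ] rms 1.2
side0 54 0.0165 offset(ex,by) mm [0.5 1.2] rms 2.81
side0 133 0.021 offset(ex,by) mm [0.1 2.3] rms 3.53
  face z 0.03741771376072538 80 tip max [0.06373356 0.06388474 0.06392132 0.06418762 0.06521583]
```

>>> jog_arm(
  turn=[
    [0,0,0],
    [0,0,0],
    [0,0,0],
    [0,0,0],
    [0,0,0],
  ],
  slide=[
    [36,-6,-27],
    [36,-6,-27],
    [36,-6,-27],
    [36,-6,-27],
    [36,-6,-27],
  ],
  grip=[100,100,100,100,100],
)

```text
time: 7.5
tool_pos: [0.4774, -0.0272, 0.2272]
tcp_rot: [-1.283, 1.093, -1.088]
wrist_force: [0.6, -1.0, -0.6]
width: 1.001
```

>>> jog_arm(
  turn=[
    [0,0,0],
    [0,0,0],
    [0,0,0],
    [0,0,0],
  ],
  slide=[
    [36,0,-27],
    [36,0,-27],
    [36,0,-27],
    [0,0,0],
  ],
  grip=[60,60,60,60],
)

```text
time: 7.9
tool_pos: [0.4136, -0.149, 0.2272]
tcp_rot: [-1.281, 1.098, -1.093]
wrist_force: [0.7, 0.1, -0.1]
width: 0.601
```

```bash
python3 - <<'E'
from h import *
s=bot.read_state(); print(s['time'],s['q'].round(3),s['tool_pos'],s['width'],R.from_rotvec(s['tcp_rot']).as_matrix().round(3))
c=eyes.read_camera('wrist'); save(c,'wrist4.png'); np.save('pics/w4.npy',cloud(c)); print(pose(c)[1])
P=cloud(c).reshape(-1,3); P=P[~np.isnan(P[:,0])]
g=P[np.hypot(P[:,0]-.422,P[:,1]+.16)<.035]
for lo,hi in [(.003,.035),(.040,.048),(.05,.088),(.0895,.095),(.096,.104)]:
    q=g[(g[:,2]>lo)&(g[:,2]<hi)]
    if len(q)>5: r=cv2.minAreaRect(q[:,:2].astype(np.float32)*1000);print(lo,len(q),np.round(q.mean(0),4),np.round(r[0],1),np.round(r[1],1),round(r[2],1),'circ',cv2.minEnclosingCircle(q[:,:2].astype(np.float32)*1000))
E
```

```text
7.9 [-4.010e-01 -1.780e-01  2.103e+00 -2.000e-03  1.220e+00 -5.540e-01] [ 0.41355173 -0.14903981  0.22722225] 0.6011405452027753 [[ 0.153 -0.004  0.988]
 [-0.988 -0.001  0.153]
 [ 0.    -1.    -0.004]]
[ 0.40145343 -0.06983402  0.35358244]
0.003 147 [ 0.4197 -0.1467  0.0124] [ 417.2 -145.9] [32.9 17.7] 16.2 circ ((417.1561584472656, -145.91250610351562), 18.692230224609375)
0.04 684 [ 0.4222 -0.1507  0.0463] [ 422.3 -155.4] [41.2 30.4] 9.3 circ ((423.1531677246094, -160.71302795410156), 20.788681030273438)
0.05 543 [ 0.4199 -0.1507  0.0704] [ 423.6 -152. ] [16.3 33.4] 85.2 circ ((422.931396484375, -159.90333557128906), 16.69487953186035)
0.0895 761 [ 0.4226 -0.1588  0.0922] [ 423.1 -160.9] [25.9 26.1] 36.5 circ ((422.8951110839844, -160.78094482421875), 16.583242416381836)
0.096 480 [ 0.423  -0.1601  0.0991] [ 423.1 -160.8] [17.2 17. ] 19.8 circ ((423.0937194824219, -160.861328125), 8.908628463745117)
```

View pics/wrist4.png

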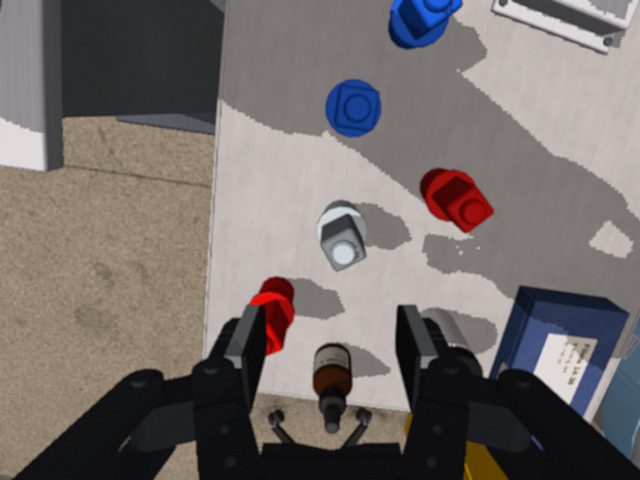

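Wrist picture: the grey coupler is at (343,245), with red neighbours at (465,200) and (272,310) and a blue one at (353,108). Its centre is (0.423, -0.161) and the flats are at 36.5 deg. The square measures 26 x 26 mm and the top is at 99 mm, both as given.

>>> jog_arm(
  turn=[
    [0,-0.12,0],
    [0,-0.12,0],
    [0,-0.12,0],
    [0,-0.123,0],
    [0,0,0],
  ],
  slide=[
    [13,0,7.5],
    [0,15,0],
    [0,15,0],
    [0,15,0],
    [0,0,0],
  ],
  grip=[60,60,60,60,60],
)

```text
time: 8.45
tool_pos: [0.4246, -0.1551, 0.1806]
tcp_rot: [-1.447, 0.728, -0.717]
wrist_force: [-0.8, -0.2, 0.3]
width: 0.602
```

>>> jog_arm(
  turn=[
    [0,0,0],
    [0,0,0],
  ],
  slide=[
    [0,0,0],
    [0,0,0],
  ],
  grip=[60,60],
)

```text
time: 8.65
tool_pos: [0.427, -0.1568, 0.1845]
tcp_rot: [-1.446, 0.724, -0.725]
wrist_force: [-0.4, -0.2, 0.0]
width: 0.597
```

```bash
python3 - <<'E'
from h import *
s=bot.read_state(); M=R.from_rotvec(s['tcp_rot']).as_matrix();print(s['time'],s['q'].round(3),s['tool_pos'],s['width'],M.round(3)); print('jaw ang',np.degrees(np.arctan2(M[1,2],M[0,2])))
c=eyes.read_camera('wrist'); save(c,'wrist5.png')
P=cloud(c).reshape(-1,3); P=P[~np.isnan(P[:,0])]
g=P[np.hypot(P[:,0]-.422,P[:,1]+.16)<.035]
for lo,hi in [(.0895,.095),(.096,.104)]:
    q=g[(g[:,2]>lo)&(g[:,2]<hi)]
    if len(q)>5: r=cv2.minAreaRect(q[:,:2].astype(np.float32)*1000);print(lo,len(q),np.round(q.mean(0),4),np.round(r[0],1),np.round(r[1],1),round(r[2],1))
    t=np.array([r[0][0]/1000,r[0][1]/1000,.069]); print('tool delta mm',(M.T@(t-s['tool_pos'])*1000).round(1))
E
```

```text
8.65 [-0.407 -0.11   2.127  0.     1.124 -1.049] [ 0.4270402  -0.15679425  0.18454086] 0.5967204615245499 [[ 0.599  0.001  0.801]
 [-0.801 -0.     0.599]
 [ 0.    -1.     0.   ]]
jaw ang 36.77539813661969
0.0895 1059 [ 0.4217 -0.1588  0.0922] [ 422.8 -160.6] [25.9 25.3] 37.2
tool delta mm [  0.4 115.5  -5.8]
0.096 697 [ 0.4225 -0.1602  0.0991] [ 422.9 -161. ] [17.4 17.3] 75.6
tool delta mm [  0.9 115.5  -5.9]
```

View pics/wrist5.png

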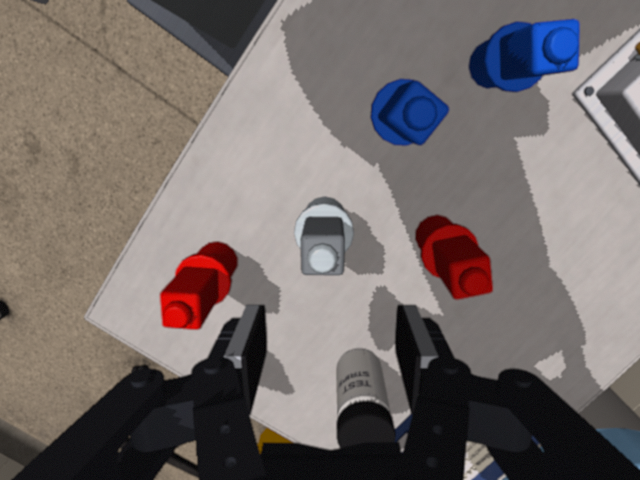

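The grey coupler's flats line up with the jaws, at pixel (322,240). I'll descend in two stages.

>>> jog_arm(
  turn=[
    [0,0,0],
    [0,0,0],
    [0,0,0],
    [0,0,0],
    [0,0,0],
  ],
  slide=[
    [0.6,0,-5.9],
    [0,30,0],
    [0,20,0],
    [0,0,0],
    [0,0,0],
  ],
  grip=[60,60,60,60,60],
)

```text
time: 9.2
tool_pos: [0.422, -0.1614, 0.1345]
tcp_rot: [-1.447, 0.724, -0.724]
wrist_force: [1.4, 0.4, 0.4]
width: 0.596
```

```bash
python3 - <<'E'
from h import *
s=bot.read_state(); M=R.from_rotvec(s['tcp_rot']).as_matrix()
t=np.array([.4229,-.1608,.069]); print(s['tool_pos'],(M.T@(t-s['tool_pos'])*1000).round(1),M[:,1])
E
```

```text
[ 0.42200063 -0.16140377  0.13451723] [ 0.1 65.5  1.1] [-1.47446027e-04  7.78380143e-06 -9.99999989e-01]
```

>>> jog_arm(
  turn=[
    [0,0,0],
    [0,0,0],
    [0,0,0],
    [0,0,0],
    [0,0,0],
  ],
  slide=[
    [0,25,1],
    [0,25,0],
    [0,15,0],
    [0,0,0],
    [0,0,0],
  ],
  grip=[60,60,60,60,60],
)

```text
time: 9.7
tool_pos: [0.4239, -0.1611, 0.0705]
tcp_rot: [-1.447, 0.722, -0.726]
wrist_force: [-0.0, 0.1, 0.7]
width: 0.602
```

>>> jog_arm(
  turn=[
    [0,0,0],
    [0,0,0],
    [0,0,0],
    [0,0,0],
    [0,0,0],
  ],
  slide=[
    [0,0,0],
    [0,0,0],
    [0,0,0],
    [0,0,0],
    [0,0,0],
  ],
  grip=[15,15,15,15,15],
  newtons=60,
)

```text
time: 10.2
tool_pos: [0.4245, -0.1613, 0.0709]
tcp_rot: [-1.447, 0.721, -0.727]
wrist_force: [0.5, -0.1, 6.5]
width: 0.3
```

>>> jog_arm(
  turn=[
    [0,0,0],
    [0,0,0],
    [0,0,0],
    [0,0,0],
    [0,0,0],
  ],
  slide=[
    [0,-15,0],
    [0,-45,0],
    [0,-45,0],
    [0,-45,0],
    [0,-20,0],
  ],
  grip=[15,15,15,15,15],
  newtons=80,
)

```text
time: 10.7
tool_pos: [0.4248, -0.1614, 0.2442]
tcp_rot: [-1.446, 0.718, -0.73]
wrist_force: [-0.9, -0.8, -0.7]
width: 0.299
```

>>> jog_arm(
  turn=[
    [0,0,0],
    [0,0,0],
  ],
  slide=[
    [0,0,0],
    [0,0,0],
  ],
  grip=[15,15],
)

```text
time: 10.9
tool_pos: [0.4225, -0.1604, 0.2385]
tcp_rot: [-1.447, 0.724, -0.724]
wrist_force: [0.2, -0.1, -2.3]
width: 0.291
```

```bash
cat > t.py <<'E'
from h import *
th=np.radians(82.77)
ey=np.array([np.cos(th),np.sin(th),0]);ex=np.array([ey[1],-ey[0],0]);a=np.cos(np.radians(25))*np.array([0,0,1])-np.sin(np.radians(25))*ey
o=np.array([.5778,.1186,.0403])-.055*ey+.0003*ex
E
python3 - <<'E'
from t import *
s=bot.read_state(); M=R.from_rotvec(s['tcp_rot']).as_matrix(); print(s['time'],s['q'].round(3),s['tool_pos'],s['width'],s['wrist_force'])
t=o+(.105+.071)*a; print('target',t, 'delta tool mm',(M.T@(t-s['tool_pos'])*1000).round(1))
ya=M[:,1]; ax=np.cross(ya,-a); ang=np.arcsin(np.linalg.norm(ax)); ax=ax/np.linalg.norm(ax)*ang; print('rotvec tool',(M.T@ax).round(4))
c=eyes.read_camera('scene'); save(c,'scene6.png'); c=eyes.read_camera('side'); save(c,'side6.png'); c=eyes.read_camera('wrist'); save(c,'wrist6.png')
E
```

```text
10.9 [-0.418 -0.162  2.069  0.     1.235 -1.061] [ 0.42247994 -0.16036968  0.23845444] 0.2912130066008907 [ 0.15351275 -0.06228152 -2.28786799]
target [ 0.56181469 -0.00978986  0.19981017] delta tool mm [-36.9  38.6 201.8]
rotvec tool [0.3036 0.     0.3132]
```

View pics/scene6.png

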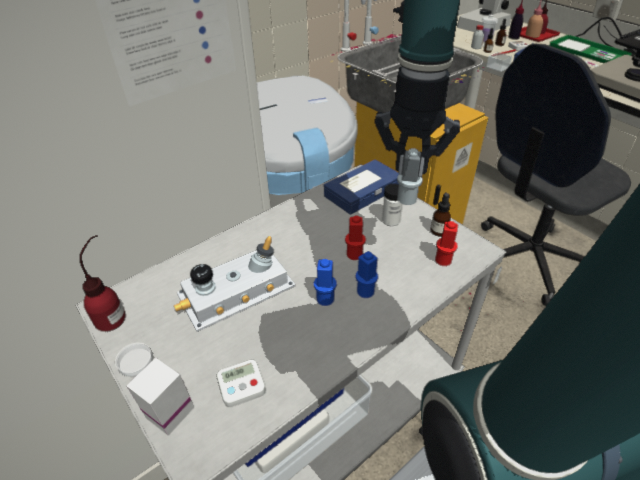

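View pics/wrist6.png

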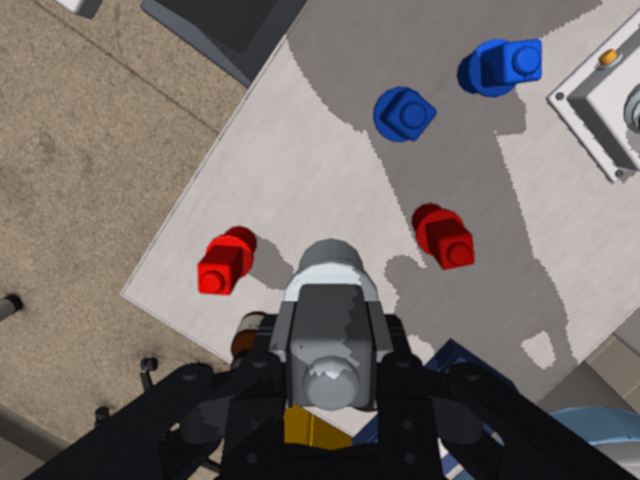

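The coupler is held squarely: scene (411,178), wrist (330,320). I'll carry it over to the nipple, then tilt.

>>> jog_arm(
  turn=[
    [0,0,0],
    [0,0,0],
    [0,0,0],
    [0,0,0],
    [0,0,0],
  ],
  slide=[
    [-7.4,0,40],
    [-7.4,0,40],
    [-7.4,0,40],
    [-7.4,0,40],
    [-7.4,0,40],
  ],
  grip=[15,15,15,15,15],
)

```text
time: 11.55
tool_pos: [0.5605, -0.0097, 0.2365]
tcp_rot: [-1.449, 0.727, -0.721]
wrist_force: [-0.5, -1.3, -1.2]
width: 0.296
```

>>> jog_arm(
  turn=[
    [0.076,0,0.078],
    [0.076,0,0.078],
    [0.076,0,0.078],
    [0.076,0,0.078],
    [0,0,0],
  ],
  slide=[
    [0,0,0],
    [0,0,0],
    [0,0,0],
    [0,0,0],
    [0,0,0],
  ],
  grip=[15,15,15,15,15],
)

```text
time: 12.05
tool_pos: [0.5589, -0.0128, 0.2351]
tcp_rot: [-1.029, 0.79, -0.562]
wrist_force: [-0.7, 0.3, -2.5]
width: 0.299
```

>>> jog_arm(
  turn=[
    [0,0,0],
    [0,0,0],
  ],
  slide=[
    [0,0,0],
    [0,0,0],
  ],
  grip=[15,15],
)

```text
time: 12.25
tool_pos: [0.5605, -0.0107, 0.2385]
tcp_rot: [-1.031, 0.782, -0.563]
wrist_force: [0.8, -0.1, -1.8]
width: 0.294
```

```bash
cat > d.py <<'E'
from t import *
import sys
s=bot.read_state(); M=R.from_rotvec(s['tcp_rot']).as_matrix(); print(s['time'],s['q'].round(3),s['tool_pos'],s['width'],s['wrist_force'].round(1))
F=s['tool_pos']+.071*M[:,1]
L=(F-o)@np.c_[ex,np.cross(a,ex),a]; print('foot in nipple frame mm',(L*1000).round(1))
ya=M[:,1]; ax=np.cross(ya,-a); ang=np.arcsin(np.linalg.norm(ax)); print('tilt err',ang,'rotvec tool',(M.T@ax).round(4))
print('lateral fix in tool mm',(M.T@(-(L[0]*ex+L[1]*np.cross(a,ex)))*1000).round(1))
E
python3 d.py; python3 - <<'E'
from t import *
c=eyes.read_camera('scene'); save(c,'scene7.png'); c=eyes.read_camera('side'); save(c,'side7.png'); c=eyes.read_camera('wrist'); save(c,'wrist7.png')
E
```

```text
12.25 [-0.311  0.083  1.892  0.446  1.282 -1.108] [ 0.56053329 -0.0106515   0.23850645] 0.29391338242537696 [ 0.8 -0.1 -1.8]
foot in nipple frame mm [ -1.2  15.3 140.5]
tilt err 0.0022402348502667336 rotvec tool [ 0.0015 -0.      0.0017]
lateral fix in tool mm [11.8  0.  -9.8]
```

View pics/scene7.png

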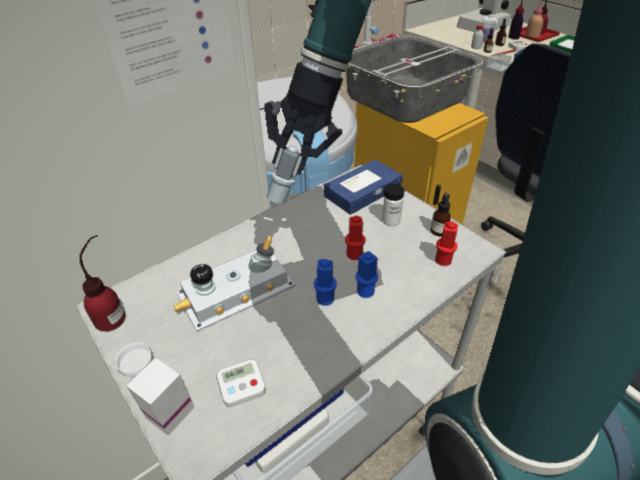

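View pics/wrist7.png

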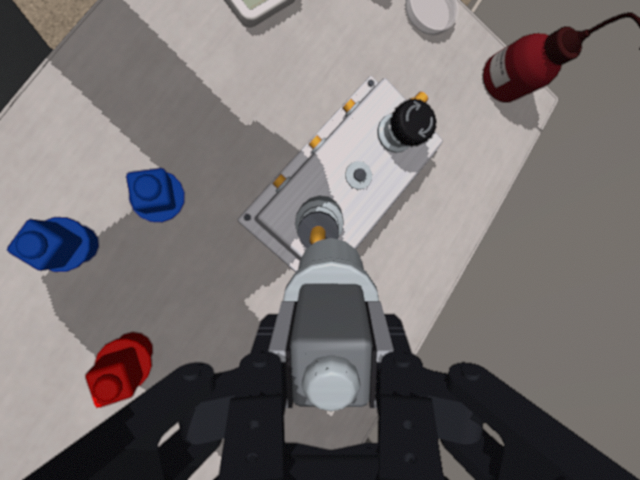

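```bash
cat > m.py <<'E'
from t import *
from scipy.optimize import least_squares
def meas():
    c=eyes.read_camera('wrist'); s=bot.read_state(); M=R.from_rotvec(s['tcp_rot']).as_matrix()
    W=cloud(c); P=W.reshape(-1,3);P=P[~np.isnan(P[:,0])]
    T=(P-s['tool_pos'])@M
    T0=T[(abs(T[:,0])<.03)&(abs(T[:,2])<.03)&(T[:,1]>-.035)&(T[:,1]<.08)]
    print('n',len(T0),'y range',np.percentile(T0[:,1],[0.5,99.5]).round(4))
    top=T0[T0[:,1]<-.026]; print('button top y',np.median(top[:,1]) if len(top) else None, len(top), cv2.minEnclosingCircle(top[:,[0,2]].astype(np.float32)*1000) if len(top) else '')
    q=T0[(T0[:,1]>-.0235)&(T0[:,1]<-.0195)]; r=cv2.minAreaRect(q[:,[0,2]].astype(np.float32)*1000) if len(q)>5 else None; print('square',len(q),r)
    for nm,lo,hi,R0 in [('shoulder',.026,.031,.021),('barrel',.038,.066,.017)]:
        Q=T0[(T0[:,1]>lo)&(T0[:,1]<hi)&(np.hypot(T0[:,0],T0[:,2])<.026)]
        if nm=='shoulder': Q=Q[np.hypot(Q[:,0],Q[:,2])>.0185]
        if len(Q)<8: print(nm,len(Q));continue
        f=least_squares(lambda p:np.hypot(Q[:,0]-p[0],Q[:,2]-p[1])-R0,[0,0],loss='soft_l1',f_scale=.001)
        print(nm,len(Q),'x,z mm',(f.x*1000).round(2),'rms',round(1000*np.sqrt(np.mean(f.fun**2)),2))
    Q=T0[(T0[:,1]>.036)&(np.hypot(T0[:,0],T0[:,2])<.022)];
    if len(Q)>20:
        def g(p): 
            t=(Q[:,1]-.05); return np.hypot(Q[:,0]-p[0]-p[2]*t,Q[:,2]-p[1]-p[3]*t)-.017
        f=least_squares(g,[0,0,0,0],loss='soft_l1',f_scale=.001);print('barrel axis',(f.x*[1000,1000,1,1]).round(3),'foot y',np.sort(Q[:,1])[-10:].round(4)[::3])
    Pn=P[np.linalg.norm(P-(o+.035*a),axis=1)<.05]; L=(Pn-o)@np.c_[ex,np.cross(a,ex),a]; r=np.hypot(L[:,0],L[:,1])
    for lo,hi,rr,R0 in [(.042,.058,(0,.012),.006),(.031,.037,(.01,.022),.0165)]:
        Q=L[(L[:,2]>lo)&(L[:,2]<hi)&(r>rr[0])&(r<rr[1])]
        if len(Q)<8: continue
        f=least_squares(lambda p:np.hypot(Q[:,0]-p[0],Q[:,1]-p[1])-R0,[0,0],loss='soft_l1',f_scale=.001)
        print('nipple',R0,len(Q),(f.x*1000).round(2))
    return c,s
E
python3 - <<'E'
from m import *
meas()
E
```

```text
n 19014 y range [-0.0347  0.0658]
button top y -0.02910695761018457 4440 ((-6.454793930053711, -0.0198822021484375), 29.959060668945312)
square 3966 ((-1.2973909378051758, 0.1489887237548828), (45.55618667602539, 26.179359436035156), 89.76365661621094)
shoulder 269 x,z mm [-0.59 -0.56] rms 0.25
barrel 989 x,z mm [-0.74 -0.6 ] rms 0.22
barrel axis [-0.741 -0.59   0.    -0.002] foot y [0.0684 0.0686 0.0688 0.0691]
nipple 0.006 115 [-0.07 -0.18]
nipple 0.0165 77 [ 0.05 -0.19]
```

>>> jog_arm(
  turn=[
    [0,0,0],
    [0,0,0],
    [0,0,0],
    [0,0,0],
    [0,0,0],
  ],
  slide=[
    [12.5,0,-9.2],
    [0,30,0],
    [0,25,0],
    [0,0,0],
    [0,0,0],
  ],
  grip=[15,15,15,15,15],
)

```text
time: 12.95
tool_pos: [0.5638, -0.0025, 0.1824]
tcp_rot: [-1.03, 0.782, -0.562]
wrist_force: [0.2, 0.2, -0.9]
width: 0.296
```

```bash
sed -i 's/F=.*/F=s["tool_pos"]+M@np.array([-.0007,.0699,-.0006])/' d.py; python3 d.py;  python3 - <<'E'
from m import *
c,s=meas(); save(c,'wrist8.png')
c=eyes.read_camera('side'); save(c,'side8.png'); cv2.imwrite('pics/side8c.png',cv2.resize(c['img'][130:280,230:430,::-1],None,fx=4,fy=4)) 
c=eyes.read_camera('scene'); cv2.imwrite('pics/scene8c.png',cv2.resize(c['img'][130:320,160:360,::-1],None,fx=3,fy=3)) 
E
```

```text
12.95 [-0.297  0.136  1.943  0.466  1.182 -1.145] [ 0.56379527 -0.00245563  0.18235849] 0.2962534117214714 [ 0.2  0.2 -0.9]
foot in nipple frame mm [ 0.1 -0.5 87.1]
tilt err 0.0009061183123044 rotvec tool [0.0005 0.     0.0007]
lateral fix in tool mm [-0.5 -0.   0.3]
n 19266 y range [-0.0346  0.0667]
button top y -0.028393239074384242 4289 ((-7.3092265129089355, -0.014852523803710938), 29.98289680480957)
square 3811 ((-1.891448974609375, 1.038858413696289), (26.402849197387695, 53.76360321044922), 0.19662687182426453)
shoulder 390 x,z mm [-0.96 -1.41] rms 0.59
barrel 950 x,z mm [-1.22 -1.5 ] rms 0.22
barrel axis [-1.218 -1.471 -0.002 -0.004] foot y [0.0694 0.0698 0.0699 0.0699]
nipple 0.006 99 [-0.13 -0.05]
nipple 0.0165 105 [ 0.11 -0.2 ]
```

View pics/scene8c.png

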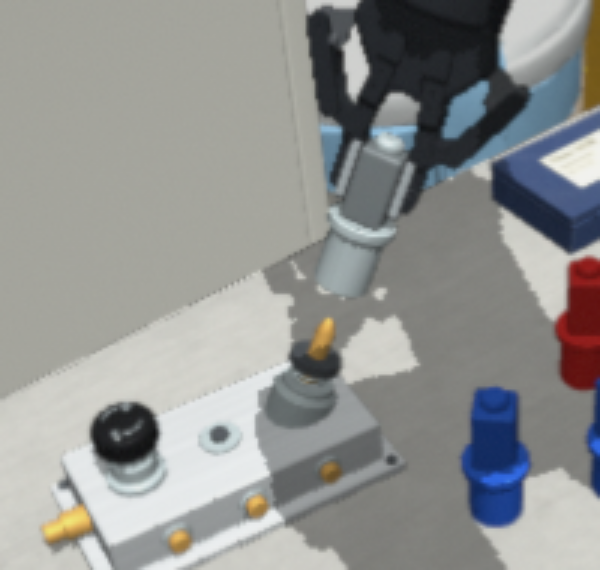

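View pics/side8c.png

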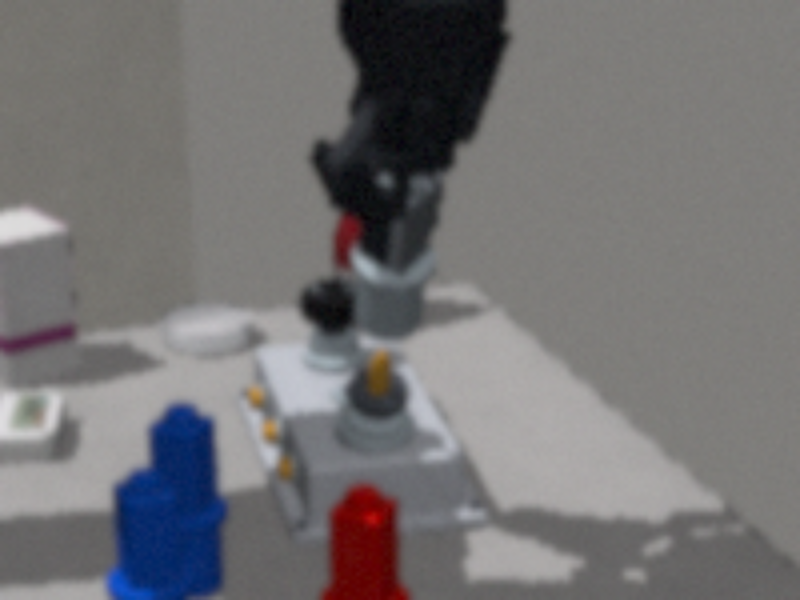

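```bash
cat > k.py <<'E'
from t import *
from scipy.optimize import least_squares
B=np.c_[ex,np.cross(a,ex),a]
def rel(cam='wrist'):
    c=eyes.read_camera(cam); s=bot.read_state(); M=R.from_rotvec(s['tcp_rot']).as_matrix()
    P=cloud(c).reshape(-1,3);P=P[~np.isnan(P[:,0])]
    T=(P-s['tool_pos'])@M
    m=(T[:,1]>.036)&(T[:,1]<.072)&(np.hypot(T[:,0],T[:,2])<.022)
    Q=(P[m]-o)@B; z0=Q[:,2].min()
    m2=Q[:,2]>z0+.001; Q=Q[m2]
    g=lambda p:np.hypot(Q[:,0]-p[0]-p[2]*(Q[:,2]-z0),Q[:,1]-p[1]-p[3]*(Q[:,2]-z0))-.017
    f=least_squares(g,[0,0,0,0],loss='soft_l1',f_scale=.001)
    L=(P-o)@B; r=np.hypot(L[:,0],L[:,1]); N=L[(L[:,2]>.042)&(L[:,2]<min(.058,z0-.002))&(r<.012)]; n=np.zeros(2)
    if len(N)>8: n=least_squares(lambda p:np.hypot(N[:,0]-p[0],N[:,1]-p[1])-.006,[0,0],loss='soft_l1',f_scale=.001).x
    N=L[(L[:,2]>.031)&(L[:,2]<.037)&(r<.022)&(r>.01)]
    col=least_squares(lambda p:np.hypot(N[:,0]-p[0],N[:,1]-p[1])-.0165,[0,0],loss='soft_l1',f_scale=.001).x if len(N)>8 else None
    d=n-f.x[:2]; print('foot xy',(f.x[:2]*1000).round(2),'tilt',f.x[2:].round(3),'z0',round(z0*1000,1),'stem',(n*1000).round(2),'collar',None if col is None else (col*1000).round(2),'need tool mm',(M.T@(B[:,:2]@d)*1000).round(2))
    return c
if __name__=='__main__':
    c=rel(); rel()
E
python3 k.py
```

```text
foot xy [ 1.91 -0.02] tilt [-0.003  0.001] z0 89.4 stem [-0.06 -0.09] collar [ 0.1  -0.16] need tool mm [-1.32 -0.01 -1.46]
foot xy [1.86 0.02] tilt [-0.001  0.002] z0 89.5 stem [ 0.   -0.06] collar [ 0.1  -0.14] need tool mm [-1.24 -0.01 -1.39]
```

```bash
python3 d.py; python3 k.py; python3 d.py; python3 -c "
from m import *
meas()"
```

```text
13.2 [-0.297  0.135  1.941  0.466  1.182 -1.145] [ 0.56509401 -0.0028606   0.18423177] 0.29638621031303264 [ 1.5 -0.4 -1.7]
foot in nipple frame mm [ 1.7  0.  88.9]
tilt err 0.004238918454206065 rotvec tool [-0.002   0.      0.0037]
lateral fix in tool mm [-1.2 -0.  -1.3]
foot xy [1.69 0.02] tilt [-0.002  0.002] z0 89.3 stem [-0.07 -0.11] collar [ 0.03 -0.29] need tool mm [-1.14 -0.01 -1.35]
foot xy [1.5  0.03] tilt [-0.004  0.002] z0 89.6 stem [-0.09 -0.07] collar [ 0.08 -0.19] need tool mm [-1.03 -0.   -1.21]
13.3 [-0.297  0.135  1.942  0.466  1.182 -1.145] [ 0.56468903 -0.00263716  0.18377419] 0.2998731551992223 [-0.8 -0.5 -2. ]
foot in nipple frame mm [ 1.3 -0.  88.4]
tilt err 0.0033648270100362595 rotvec tool [-0.0015 -0.      0.003 ]
lateral fix in tool mm [-0.9 -0.  -0.9]
n 18950 y range [-0.0347  0.0654]
button top y -0.02943048211199012 4479 ((-6.77091121673584, 0.0007638931274414062), 29.992341995239258)
square 4023 ((-1.3525238037109375, 0.1417999267578125), (26.5589656829834, 44.40677261352539), 0.18918591737747192)
shoulder 243 x,z mm [-0.42 -0.44] rms 0.24
barrel 1002 x,z mm [-0.56 -0.42] rms 0.22
barrel axis [-0.566 -0.407  0.001 -0.002] foot y [0.0679 0.0682 0.0684 0.0691]
nipple 0.006 122 [-0.09 -0.13]
nipple 0.0165 102 [ 0.02 -0.22]
```

>>> jog_arm(
  turn=[
    [0,0,0],
    [0,0,0],
    [0,0,0],
    [0,0,0],
  ],
  slide=[
    [-0.5,0,-0.6],
    [0,0,0],
    [0,0,0],
    [0,0,0],
  ],
  grip=[15,15,15,15],
)

```text
time: 13.75
tool_pos: [0.5632, -0.0021, 0.1827]
tcp_rot: [-1.029, 0.781, -0.563]
wrist_force: [0.2, 0.3, -2.8]
width: 0.297
```

```bash
python3 d.py; python3 k.py; python3 d.py
```

```text
13.75 [-0.296  0.134  1.945  0.467  1.181 -1.145] [ 0.56323757 -0.00206708  0.18267014] 0.297385682564858 [ 0.2  0.3 -2.8]
foot in nipple frame mm [-0.4 -0.1 87.3]
tilt err 0.0014233661823849298 rotvec tool [-0.0004  0.      0.0014]
lateral fix in tool mm [0.2 0.  0.4]
foot xy [-0.38 -0.08] tilt [-0.002  0.001] z0 87.9 stem [-0.11 -0.07] collar [ 0.04 -0.24] need tool mm [0.19 0.   0.2 ]
foot xy [-0.38 -0.04] tilt [ 0.001 -0.002] z0 88.0 stem [-0.13 -0.09] collar [-0.03 -0.23] need tool mm [0.22 0.   0.14]
13.85 [-0.296  0.134  1.945  0.467  1.181 -1.145] [ 0.56328401 -0.00207637  0.18267558] 0.2950410385894437 [ 0.1  0.4 -2. ]
foot in nipple frame mm [-0.3 -0.1 87.3]
tilt err 0.0014954121367468896 rotvec tool [-0.0004 -0.      0.0014]
lateral fix in tool mm [0.2 0.  0.3]
```

>>> jog_arm(
  turn=[
    [0,0,0],
    [0,0,0],
    [0,0,0],
    [0,0,0],
    [0,0,0],
  ],
  slide=[
    [0,10,0],
    [0,10,0],
    [0,10,0],
    [0,5,0],
    [0,0,0],
  ],
  grip=[15,15,15,15,15],
)

```text
time: 14.35
tool_pos: [0.5642, 0.0133, 0.1494]
tcp_rot: [-1.03, 0.783, -0.561]
wrist_force: [-0.7, -0.3, -1.6]
width: 0.292
```

```bash
python3 d.py; python3 k.py
```

```text
14.35 [-0.27   0.167  1.975  0.483  1.117 -1.154] [0.56417891 0.01329222 0.14937657] 0.2924594653682585 [-0.7 -0.3 -1.6]
foot in nipple frame mm [-1.6 -0.2 50.6]
tilt err 0.0015610498081935762 rotvec tool [ 0.0013  0.     -0.0008]
lateral fix in tool mm [ 0.9 -0.   1.3]
foot xy [-1.6  -0.21] tilt [0.002 0.001] z0 51.5 stem [0. 0.] collar [ 0.03 -0.26] need tool mm [ 0.96 -0.    1.29]
foot xy [-0.95 -0.08] tilt [ 0.    -0.002] z0 52.5 stem [0. 0.] collar [ 0.02 -0.26] need tool mm [0.6  0.   0.74]
```

>>> jog_arm(
  turn=[
    [0,0,0],
    [0,0,0],
    [0,0,0],
    [0,0,0],
    [0,0,0],
  ],
  slide=[
    [0.3,4,0.4],
    [0,4,0],
    [0,2,0],
    [0,0,0],
    [0,0,0],
  ],
  grip=[15,15,15,15,15],
)

```text
time: 14.95
tool_pos: [0.5662, 0.0168, 0.1419]
tcp_rot: [-1.029, 0.781, -0.563]
wrist_force: [-0.3, -0.3, -1.3]
width: 0.298
```

```bash
python3 d.py; python3 k.py
```

```text
14.95 [-0.263  0.177  1.98   0.489  1.099 -1.156] [0.56622528 0.01677336 0.14189955] 0.298409048037195 [-0.3 -0.3 -1.3]
foot in nipple frame mm [ 0.2 -0.1 42.2]
tilt err 0.0014349270576054292 rotvec tool [-0.0004  0.      0.0014]
lateral fix in tool mm [-0.2 -0.  -0.1]
foot xy [ 0.2  -0.06] tilt [-0.001  0.   ] z0 43.2 stem [0. 0.] collar [ 0.05 -0.22] need tool mm [-0.18 -0.   -0.1 ]
foot xy [ 0.31 -0.05] tilt [-0.001  0.001] z0 42.8 stem [0. 0.] collar [-0.  -0.2] need tool mm [-0.25 -0.   -0.19]
```

>>> jog_arm(
  turn=[
    [0,0,0],
    [0,0,0],
    [0,0,0],
    [0,0,0],
    [0,0,0],
  ],
  slide=[
    [0,2,0],
    [0,2,0],
    [0,2,0],
    [0,0,0],
    [0,0,0],
  ],
  grip=[15,15,15,15,15],
)

```text
time: 15.55
tool_pos: [0.5668, 0.0191, 0.1369]
tcp_rot: [-1.029, 0.781, -0.563]
wrist_force: [-1.6, -2.3, 1.0]
width: 0.295
```

```bash
python3 d.py
```

```text
15.55 [-0.258  0.182  1.984  0.492  1.089 -1.158] [0.56678505 0.01905087 0.1368653 ] 0.29460519241036315 [-1.6 -2.3  1. ]
foot in nipple frame mm [ 0.5 -0.1 36.7]
tilt err 0.002028922892366401 rotvec tool [-0.0007  0.      0.0019]
lateral fix in tool mm [-0.4 -0.  -0.3]
```

>>> jog_arm(
  turn=[
    [0,0,0],
    [0,0,0],
    [0,0,0],
    [0,0,0],
    [0,0,0],
  ],
  slide=[
    [-0.2,2,-0.2],
    [0,2,0],
    [0,2,0],
    [0,0,0],
    [0,0,0],
  ],
  grip=[15,15,15,15,15],
)

```text
time: 16.05
tool_pos: [0.5671, 0.0215, 0.1315]
tcp_rot: [-1.029, 0.78, -0.564]
wrist_force: [-1.8, -4.2, 5.9]
width: 0.295
```

```bash
python3 d.py
```

```text
16.05 [-0.254  0.188  1.988  0.495  1.077 -1.16 ] [0.56708144 0.02154038 0.13151701] 0.2948811139066642 [-1.8 -4.2  5.9]
foot in nipple frame mm [ 0.5 -0.1 30.8]
tilt err 0.002536003767589985 rotvec tool [-0.001   0.      0.0023]
lateral fix in tool mm [-0.4 -0.  -0.3]
```

>>> jog_arm(
  turn=[
    [0,0,0],
    [0,0,0],
    [0,0,0],
  ],
  slide=[
    [0,0.3,0],
    [0,0,0],
    [0,0,0],
  ],
  grip=[15,15,15],
)

```text
time: 16.35
tool_pos: [0.5671, 0.0216, 0.1313]
tcp_rot: [-1.029, 0.78, -0.564]
wrist_force: [-1.9, -3.6, 4.9]
width: 0.295
```

```bash
python3 d.py; python3 - <<'E'
from k import *
c=rel(); save(c,'wrist9.png')
P=cloud(c).reshape(-1,3); P=P[~np.isnan(P[:,0])]
v=P[(P[:,2]>.07)&(P[:,2]<.095)&(np.hypot(P[:,0]-.5847,P[:,1]-.173)<.022)];print('vent',len(v),np.percentile(v[:,2],[50,95]))
L=(P-o)@B; r=np.hypot(L[:,0],L[:,1]); q=(r<.026)&(r>.0178)&(L[:,2]>.06)&(L[:,2]<.082); print('shoulder top z',np.percentile(L[q,2],[50,90,97]),q.sum(),'expect foot+46')
E
python3 - <<'E'
from h import *
c=eyes.read_camera('side'); cv2.imwrite('pics/side9c.png',cv2.resize(c['img'][130:280,230:430,::-1],None,fx=4,fy=4)) 
c=eyes.read_camera('scene'); cv2.imwrite('pics/scene9c.png',cv2.resize(c['img'][130:320,160:360,::-1],None,fx=3,fy=3)) 
E
```

```text
16.35 [-0.254  0.188  1.988  0.495  1.077 -1.16 ] [0.56712582 0.02163653 0.1313218 ] 0.29486034159184277 [-1.9 -3.6  4.9]
foot in nipple frame mm [ 0.6 -0.1 30.6]
tilt err 0.002617304045699708 rotvec tool [-0.001  -0.      0.0024]
lateral fix in tool mm [-0.4 -0.  -0.4]
foot xy [ 0.52 -0.07] tilt [-0.004  0.001] z0 28.5 stem [0. 0.] collar [0.05 0.4 ] need tool mm [-0.41 -0.   -0.32]
vent 3824 [0.0862926  0.08795026]
shoulder top z [0.07609247 0.07713193 0.07757545] 1253 expect foot+46
```

View pics/scene9c.png

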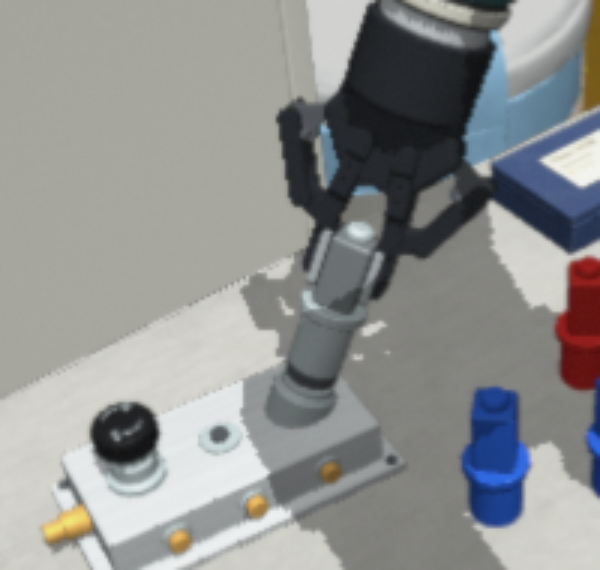

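View pics/wrist9.png

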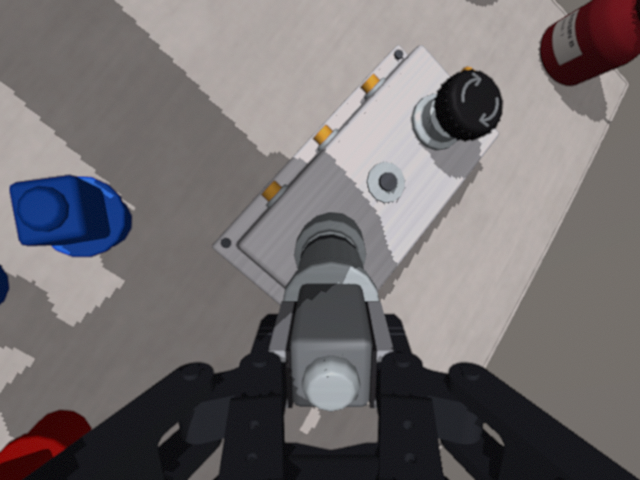

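The coupler foot is about 7.5 mm below the rest face by both arm pose and camera. The axial push is about 7 to 8 N, the tilt error is under 0.005 rad, and the vent crown is at 86.3 mm, so it is up. Handing in.

```bash
python3 -c "
from h import *
print(bot.finish_job()); s=bot.read_state(); print(s['time'],s['wrist_force'],s['width'])"
```

```text
the job is handed in; nothing more can be done
None
the job is handed in; nothing more can be done
```

I carried out the whole task and handed it in with the coupler still gripped and pressed onto the nipple. No verdict is reported.

- **Vent button:** I gripped the head and pushed it down about 6 mm, feeling about 6 N. I then turned it about 0.96 rad clockwise and let go. The crown measured 86.5 mm above the trolley straight after, and 86.3 mm just before hand-in, so it is up.
- **Coupler:** I picked the grey one, not the red or blue look-alikes, by two opposite flats. I tilted it 25° and pressed it down the nipple's axis.
- **Last checks:**
  - The foot is about 30.6 mm along the axis from the arm's pose, and about 30.5 mm from the camera's view of the shoulder. That puts the collar about 7.5 to 8 mm down.
  - The foot is about 0.5 mm off the axis sideways.
  - The axes agree within 0.005 rad.
  - The spring pushes back with about 7 to 8 N.
  - The grip was set at 80 N, and the opening still matches the 26 mm flats.
- **Disagreements:** One camera estimate of the foot's lower edge gave 28.5 mm. I took it to have included the dark collar rim, and the shoulder check contradicts it. Earlier, measurements made while the arm was still settling were up to 2 mm off, so I let it settle and measured again.
- **Other objects:** I never moved near the strip pot and the dropper bottle, and both stood unchanged in the scene pictures after the coupler was lifted. I did not measure their positions at the end.

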